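# Build up an idler on its assembly stand

### The arm

A 6-joint arm with a two-finger parallel gripper is mounted at the origin on a cart in front of the work surface, level with it; the furniture and walls round the work are solid. World frame = base frame: x ahead of the robot, y to its left, z up, the work surface at z = 0. Lengths are in m, angles in rad, forces in N, time in s.
With the tool pointing down it reaches from about 0.325 to 0.9 m from the base axis. Payload 6.1 kg.
Tool frame: the origin (TCP) lies midway between the tips of the shut fingers; the grasp point (between the pads) lies 19 mm behind it; z points along the fingers, y is the direction in which the jaws open and shut (so a half turn about z gives the same grasp; the last joint's range is limited). The gripper opens to 87 mm and grips with 3 to 60 N. Pads are 19 mm wide; open, the fingers measure 117 mm over their backs; the gripper's body (75 mm by 190 mm) begins 51 mm behind the grasp point.
Start: joints at [-1.252, 0.22, 1.526, -0, 1.395, -0.126], TCP at [0.269, -0.564, 0.223] pointing down, gripper open.
Joint ranges: [-2.98, 2.98], [-0.91, 2.08], [0.09, 2.57], [-1.24, 4.39], [0.2, 2.65], [-2.68, 2.68]. Speed limits (rad/s): [2.57, 2.57, 3.01, 3.14, 3.14, 3.14].

### API

Orientations are given as [roll, pitch, yaw] about the fixed x, y, z axes, in that order (R = Rz(yaw) Ry(pitch) Rx(roll)).
In Python, from cell import bot, eyes gives the robot as it stands.
- The arm moves only by the shell command python3 -m pendant 'ROWS' [FORCE]. ROWS is JSON, a list of rows, each a list of 7 numbers: the shift along the tool's x, y, z in mm, then the turn, a rotation vector about the tool's x, y, z in degrees, then the finger opening in mm, from 0 to 87. In form: [[tx, ty, tz, wx, wy, wz, hand], ...]. A call has 1 to 8 rows; each row is the pose to reach, as a shift and turn from the pose commanded when the call began, along the tool's axes at that moment; what a row does not reach only later rows make up. A row lasts 1/8 s, in which the tool goes at most 62.5 mm and 10.7 degrees, less where a joint would pass 70% of its speed; a pose out of reach is approached as far as the arm can. A call with a gripper value outside its range is refused whole. The fingers move at their own pace and stop on an object; FORCE is the grip in N (left out, the last holds). Time passes only in rows, so rows that repeat a pose let the fingers close. It gives the time, the measured TCP pose, the force and the opening at its end, in the units of the state.
- bot.observe(): the state, without advancing time (a new reading comes with each control period).
- eyes.camera(name): name is "scene" or "top" or "wrist"; returns the picture (384x512x3 uint8, blue, green, red); there is no depth.
- eyes.camera_params(name): a dict with "mtx" (3x3 intrinsics, pixels), "rvec" (rotation vector, rad) and "tvec" (3), from world to camera coordinates, as OpenCV has them. Camera axes: x right, y down, z forward; pixel columns grow to the right and rows downward; lengths in m; the calibration is good to about 2 mm. A picture is of the moment at which its call begins: read the wrist's pose just before it. camera_params takes no time and is no camera call; for the wrist camera it gives the pose at the moment of the call.
- bot.finish_job(): hands the job in, once; it reports no verdict.
The state is a dict: "time_s": time; "qpos": joint angles; "joint_velocities": joint speeds; "joint_efforts": joint torques, N m; "tool_pos": TCP position; "tool_rot": TCP orientation; "wrist_force": force on the tool from outside, world axes, zero at the start; "ft_torque": the same for the moment, N m; "width": finger opening in m.
Only numpy, scipy, OpenCV 4.12 (cv2) and the standard library are available. Lean on these libraries where they do the work, as an engineer would, in place of code of your own. Each camera call takes 0.05 s, during which the arm holds its last target. There are 200 camera calls.

### The job

Build up the idler on the post of the round assembly stand, threading each part over the post so that it lies flat: first the flanged hub with its flange down, then the toothed wheel, then the small plain ring, and last the hexagonal cap nut, dome up. Leave the large ring, the piston and the grease pot standing where they are.

Things in the scene. Friction and masses are not known exactly. Their poses are not given: they have to be found in the camera images.
- stand: assembly stand, fixed to the bench: dark round steel base 86 mm across and 6 mm thick, with a bright upright post 14 mm in diameter at its centre. Origin at the centre of its underside, on the bench; z up along the post. The stacked parts finish with their undersides at these heights above this origin: hub 6 mm, wheel 38 mm, small ring 52 mm, cap nut 64 mm
- post_tip (a point): top end of the stand's post, on its axis, 76 mm above the bench; the last 9 mm taper to 6 mm diameter
- hub: flanged steel hub, standing on its flange: flange 66 mm across and 8 mm thick, above it a barrel 40 mm in diameter, 32 mm tall in all, with a 24 mm through bore. Origin at the centre of its underside, z up; round, so yaw does not matter. Grip it by the barrel
- wheel: steel spur wheel with 20 teeth on its rim, lying flat: 59 mm over the tooth tips, 14 mm thick, 24 mm through bore. Origin at the centre of its underside, z up; a tooth on its x axis. Grip it across the teeth
- small_ring: small plain steel ring, lying flat: 40 mm outside, 24 mm bore, 12 mm thick. Origin at the centre of its underside, z up. Grip it across its outside
- cap_nut: hexagonal steel cap nut, standing with its closed dome up: 40 mm across flats, 46 mm across corners, hexagon 18 mm tall, 32 mm tall in all; its underside has a blind hole 24 mm wide and 18 mm deep. Origin at the centre of its underside, z up; a flat faces along its x axis and every 60 degrees from it
- large_ring: large plain steel ring, 64 mm outside, 40 mm bore, 12 mm thick, lying flat: not used, to be left where it is. Origin at the centre of its underside
- piston: used engine piston standing on the bench, 64 mm across and 51 mm tall: to be left where it is. Origin at its underside
- grease_pot: small yellow pot with a red cap, 40 mm across and 38 mm tall: to be left where it is. Origin at the centre of its underside
Not all that is in view belongs to the job. What is shaped like the hub but green is not meant.

How it is judged:
On the way, in this order (a step that is already met when the one before it is completed fails the run):
1. the flanged hub sits flange down on the stand's base, over the post (horizontal distance between hub and stand below 0.008 m and z of hub in the frame of stand between 0.002 and 0.01 m and angle between hub's own z axis and vertical below 0.12 rad and contact force between the fingers and hub below 0.1 N), for 0.2 s.
2. the toothed wheel lies on top of the hub, over the post (horizontal distance between wheel and stand below 0.008 m and z of wheel in the frame of stand between 0.034 and 0.042 m and angle between wheel's own z axis and vertical below 0.12 rad and contact force between the fingers and wheel below 0.1 N), for 0.2 s.
3. the small ring lies on the toothed wheel, over the post (horizontal distance between small_ring and stand below 0.008 m and z of small_ring in the frame of stand between 0.048 and 0.056 m and angle between small_ring's own z axis and vertical below 0.12 rad and contact force between the fingers and small_ring below 0.1 N), for 0.2 s.
4. the cap nut sits dome up on the small ring, over the end of the post (horizontal distance between cap_nut and stand below 0.008 m and z of cap_nut in the frame of stand between 0.06 and 0.068 m and angle between cap_nut's own z axis and vertical below 0.12 rad and contact force between the fingers and cap_nut below 0.1 N), for 0.2 s.
At the end, for the whole second after the job is handed in: On the stand's post, from the bottom: hub, toothed wheel, small ring, cap nut, each within 8 mm of the post's axis sideways, within 4 mm of its height in the full stack (6, 38, 52 and 64 mm above the bench), upright within 0.12 rad, released and at rest (all of step 1 and all of step 2 and all of step 3 and all of step 4 and linear speed of each of hub, wheel, small_ring, cap_nut below 0.02 m/s); the robot touches nothing.
It fails at once if the large ring is shifted by more than 30 mm (distance of large_ring from where it was at the start of the episode above 0.03 m).
It fails at once if the piston is shifted by more than 30 mm (distance of piston from where it was at the start of the episode above 0.03 m).
It fails at once if the grease pot is shifted by more than 30 mm (distance of grease_pot from where it was at the start of the episode above 0.03 m).
It also fails if it takes over 104 s, if anything falls off the work surface, if the arm or the gripper's body presses on something with over 40 N, if the wrist force passes 120 N, or if a joint passes its speed limit or range.

## Working session

There is one attempt and no reset: what is moved stays moved. The work goes in short steps, Python scripts to look and compute and a shell command to move; the robot and the scene stay as the last step left them, time stands still between calls to the robot, and variables do not carry over. Pictures are saved under pics/ and viewed, about 12 in all and at most 16, crops included, and the job is handed in when it is done.

```bash
mkdir -p pics; python3 - <<'E'
from cell import bot, eyes
import cv2
s=bot.observe(); print(s)
for n in("top","scene"):
    cv2.imwrite(f"pics/{n}0.png",eyes.camera(n)); p=eyes.camera_params(n); print(n,p)
E
```

```text
{'time_s': 0.0, 'qpos': array([-1.25209040e+00,  2.21239936e-01,  1.52758837e+00, -2.12695501e-05,
        1.39467588e+00, -1.26086621e-01]), 'joint_velocities': array([ 4.56133048e-04, -1.30043494e-04, -4.62581057e-04,  4.59438329e-04,
       -4.19813240e-05, -7.47999643e-04]), 'joint_efforts': array([-6.42514951e-04, -4.94609678e+01, -3.87381363e+01,  6.96966005e-02,
        5.70767443e-02, -1.58381995e-04]), 'tool_pos': array([ 0.26872585, -0.56361019,  0.22144072]), 'tool_rot': array([-3.13969366e+00, -2.19613646e-04,  4.44796083e-01]), 'wrist_force': array([-0.57630805, -0.18288145, -0.27110412]), 'ft_torque': array([-0.02079003,  0.00976992, -0.03043933]), 'width': 0.08699299549014174}
top {'mtx': array([[347.71189216,   0.        , 255.59956132],
       [  0.        , 347.71189216, 192.80104682],
       [  0.        ,   0.        ,   1.        ]]), 'rvec': array([ 2.13627284, -2.16865626,  0.16324916]), 'tvec': array([-0.00394646,  0.48796562,  0.96487311])}
scene {'mtx': array([[355.03415027,   0.        , 254.56549727],
       [  0.        , 355.03415027, 193.92692925],
       [  0.        ,   0.        ,   1.        ]]), 'rvec': array([ 0.87693788, -2.56588698,  1.02667332]), 'tvec': array([0.37735681, 0.25715339, 0.84198685])}
```

View pics/top0.png

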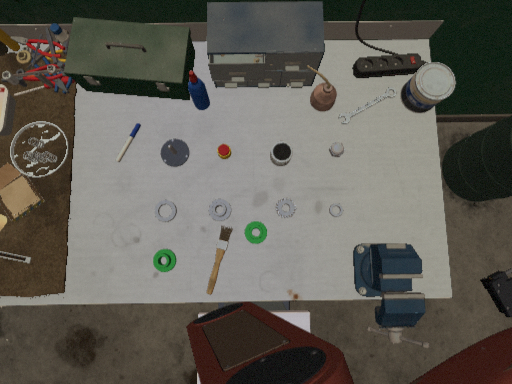

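View pics/scene0.png

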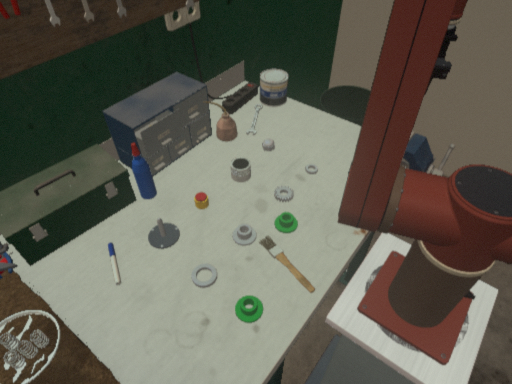

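The top view shows the stand at (175,152), grease pot (224,151), piston (281,153), cap nut (336,149), large ring (166,211), grey hub (220,209), wheel (285,208) and small ring (336,210). 

- **Hub candidates:** grey (220,209), green (165,260) and green (256,232). The grey one fits, since green is excluded.
- **Ring candidates:** (166,211) and (336,210). The second is clearly the smaller (40 mm).

I'll confirm both in one enlarged crop and measure.

```bash
cat > h.py <<'E'
from cell import bot, eyes
import cv2, numpy as np
from scipy.spatial.transform import Rotation as R
def cast(name,uv,z,p=None):
    p=p or eyes.camera_params(name)
    Rm=cv2.Rodrigues(np.array(p["rvec"]))[0]; c=-Rm.T@np.array(p["tvec"]).ravel()
    d=Rm.T@np.linalg.inv(p["mtx"])@np.array([uv[0],uv[1],1.0])
    return c+d*(z-c[2])/d[2]
def proj(name,P,p=None):
    p=p or eyes.camera_params(name)
    return cv2.projectPoints(np.array([P],float),np.array(p["rvec"]),np.array(p["tvec"]),p["mtx"],None)[0].ravel()
def togo(x,y,z,yaw=None):
    "shift in tool axes (mm) from measured pose to world point, tool-z turn (deg) to yaw"
    s=bot.observe(); T=R.from_euler("xyz",s["tool_rot"])
    d=T.inv().apply(np.array([x,y,z])-s["tool_pos"])*1000
    w=0 if yaw is None else -np.degrees((yaw-s["tool_rot"][2]+np.pi/2)%np.pi-np.pi/2)
    return np.round(d,1),round(w,1)
E
python3 - <<'E'
from h import *
im=cv2.imread("pics/top0.png")
cv2.imwrite("pics/c1.png",cv2.resize(im[125:285,140:360],None,fx=3.6,fy=3.6,interpolation=cv2.INTER_CUBIC))
for n,(u,v),z in[("stand",(175,152.5),.006),("pot",(224,151),.038),("piston",(281,153),.05),("cap",(336,149),.02),("large",(166,211),.012),("hub",(220,209),.02),("wheel",(285.5,208),.014),("small",(336,210),.012),("g1",(165,260),.02),("g2",(256,232),.02)]:
    print(n,cast("top",(u,v),z).round(4))
p=eyes.camera_params("wrist");s=bot.observe()
Rm=cv2.Rodrigues(np.array(p["rvec"]))[0];c=-Rm.T@np.array(p["tvec"]).ravel();T=R.from_euler("xyz",s["tool_rot"])
print(p["mtx"],T.inv().apply(c-s["tool_pos"]),T.inv().as_matrix()@Rm.T)
E
```

```text
stand [0.6176 0.2284 0.006 ]
pot [0.6117 0.0788 0.038 ]
piston [ 0.6003 -0.086   0.05  ]
cap [ 0.6182 -0.2528  0.02  ]
large [0.4413 0.2502 0.012 ]
hub [0.4441 0.0924 0.02  ]
wheel [ 0.4447 -0.0981  0.014 ]
small [ 0.4369 -0.2459  0.012 ]
g1 [0.3014 0.2482 0.02  ]
g2 [ 0.3763 -0.0108  0.02  ]
[[303.2142975    0.         262.59675275]
 [  0.         303.2142975  191.52770465]
 [  0.           0.           1.        ]] [ 0.06913129 -0.00035365 -0.1620006 ] [[-9.81951573e-04 -9.67921186e-01 -2.51252090e-01]
 [ 9.99999345e-01 -1.09830388e-03  3.22865644e-04]
 [-5.88459643e-04 -2.51251608e-01  9.67921631e-01]]
```

View pics/c1.png

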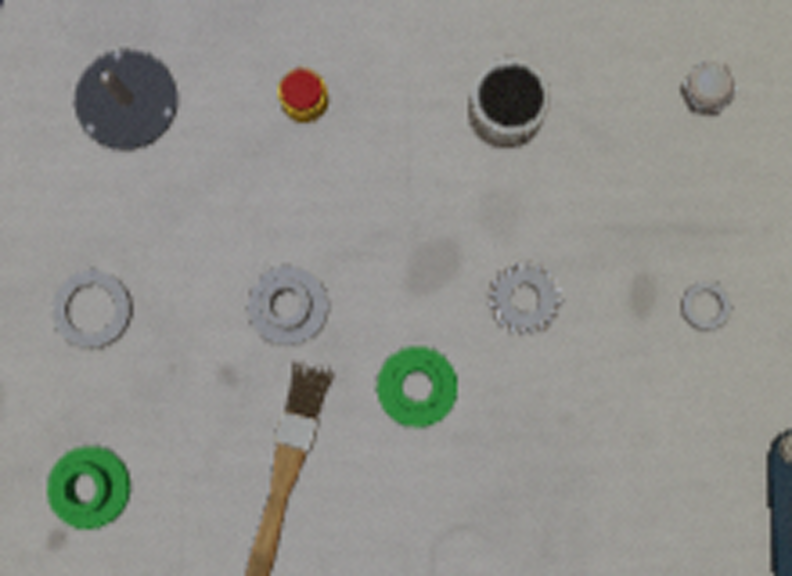

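The crop confirms the grey flanged hub at crop (289,304), the wheel at (524,299), the small ring at (705,306) and the stand at (125,100). I'll start moving: lift clear of the vise, then travel towards the hub.

```bash
python3 -m pendant '[[0,0,-50,0,0,0,87],[0,0,-100,0,0,0,87],[39,-46,-140,0,0,0,87],[78,-92,-140,0,0,5,87],[117,-138,-140,0,0,10,87],[156,-184,-140,0,0,15,87],[195,-230,-140,0,0,20,87],[234,-276,-140,0,0,25.5,87]]' 30 && python3 -c "
from h import *
print(togo(.444,.092,.15,0))"
```

```text
time_s: 1.1
tool_pos: [0.3614, -0.2123, 0.3622]
tool_rot: [-3.141, -0.0, -0.004]
wrist_force: [1.6, -0.0, -0.5]
width: 0.087
(array([  81.4, -304.6,  212.3]), np.float64(-0.2))
```

```bash
python3 -m pendant '[[13,-52,0,0,0,0,87],[27,-104,20,0,0,0,87],[40,-156,50,0,0,0,87],[54,-208,80,0,0,0,87],[68,-257,110,0,0,0,87],[81,-304,150,0,0,0,87],[81,-304,207,0,0,0,87],[81,-304,207,0,0,0,87]]' && python3 - <<'E'
from h import *
im=eyes.camera("wrist");s=bot.observe();print(s["tool_pos"])
cv2.imwrite("pics/w_hub.png",im); print(proj("wrist",[.4441,.0924,.032]),proj("wrist",s["tool_pos"]))
E
```

```text
time_s: 2.1
tool_pos: [0.438, 0.0901, 0.1509]
tool_rot: [3.141, 0.011, 0.001]
wrist_force: [0.5, -0.1, 0.2]
width: 0.0869
[0.44061795 0.08966069 0.15419987]
[260.26895465 182.58293798] [263.72645404 236.87182568]
```

View pics/w_hub.png

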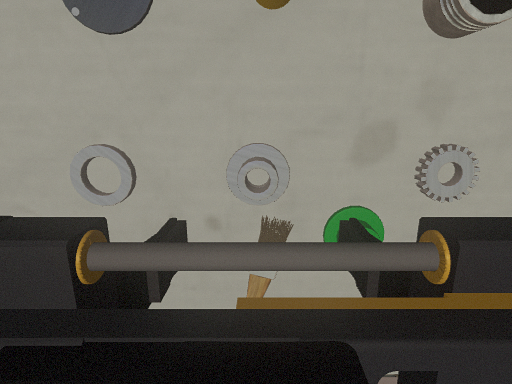

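The wrist picture shows the hub ring centred near (258,179), the large ring (103,175) and the wheel (448,173). I'll add a colour-mask detector, because the parts are bluish against a yellowish bench.

```bash
cat >> h.py <<'E'
def parts(name,im,rows=(0,384),amin=150):
    "contours of bluish-grey/bright metal parts: centre, axes, fill, hull"
    f=im.astype(int); bg=np.median(f[rows[0]:rows[1]].reshape(-1,3),0); d=f-bg
    m=((d[...,0]-d[...,2])>9).astype(np.uint8)*255
    m[:rows[0]]=0; m[rows[1]:]=0
    m=cv2.morphologyEx(m,cv2.MORPH_CLOSE,np.ones((3,3)))
    out=[]
    for c in cv2.findContours(m,cv2.RETR_EXTERNAL,cv2.CHAIN_APPROX_NONE)[0]:
        if cv2.contourArea(c)<amin: continue
        h=cv2.convexHull(c); e=cv2.fitEllipse(h); out.append((np.round(e[0],1),np.round(e[1],1),h))
    return out,m
E
python3 - <<'E'
from h import *
im=cv2.imread("pics/w_hub.png")
o,m=parts("wrist",im,(0,214))
for e in o: print(e[0],e[1],cast("wrist",e[0],.008).round(4),cast("wrist",e[0],.0).round(4))
t=cv2.imread("pics/top0.png"); o,_=parts("top",t,(125,225),60)
for e in o: print("top",e[0],e[1],cast("top",e[0],.008).round(4))
E
```

```text
[352.8 226.7] [42.4 52.6] [ 0.3893 -0.0076  0.008 ] [ 0.3862 -0.0101  0.    ]
[450.  173.1] [51.7 61.2] [ 0.4484 -0.1037  0.008 ] [ 0.4467 -0.1088  0.    ]
[ 99.9 174.8] [56.  63.9] [0.4469 0.2584 0.008 ] [0.4453 0.2628 0.    ]
[257.2 173.7] [60.3 61.5] [0.4479 0.0957 0.008 ] [0.4463 0.0959 0.    ]
[104.3 -17.4] [ 89.7 107.2] [0.6209 0.2305 0.008 ] [0.6238 0.2342 0.    ]
top [335.8 209.4] [11.  12.1] [ 0.439  -0.2464  0.008 ]
top [164.6 210.1] [20.2 20.9] [0.4444 0.2553 0.008 ]
top [219.4 209.3] [21.1 21.4] [0.4444 0.0952 0.008 ]
top [285.4 207.3] [18.4 19.5] [ 0.4474 -0.0984  0.008 ]
top [174.4 152.1] [27.5 28.5] [0.6183 0.2297 0.008 ]
top [493.4 163. ] [ 70.8 100. ] [ 0.5718 -0.728   0.008 ]
top [134.7 130.6] [ 6.5 17.3] [0.6866 0.3505 0.008 ]
```

```bash
python3 -c "
from h import *
print(togo(.4465,.0955,.013,0),bot.observe()['tool_pos'])"
```

```text
(array([  6.6,  -5.9, 141.2]), np.float64(0.0)) [0.44061795 0.08966069 0.15419987]
```

```bash
python3 -m pendant '[[6,-6,45,0,0,0,87],[6,-6,90,0,0,0,87],[6,-6,100,0,0,0,87],[6,-6,100,0,0,0,87],[6,-6,100,0,0,0,87]]' && python3 -c "
from h import *
print(togo(.4465,.0955,.013,0),bot.observe()['tool_pos'])"
```

```text
time_s: 2.78
tool_pos: [0.4508, 0.0955, 0.0582]
tool_rot: [-3.141, -0.004, -0.001]
wrist_force: [-0.1, 0.3, 0.7]
width: 0.087
(array([-4.5, -0. , 45.2]), np.float64(-0.0)) [0.450787   0.09545038 0.05823114]
```

```bash
python3 -m pendant '[[-3,0,22,0,0,0,87],[-3,0,43,0,0,0,87],[-3,0,44,0,0,0,87],[-3,0,44,0,0,0,87],[-3,0,44,0,0,0,30],[-3,0,44,0,0,0,30],[-3,0,44,0,0,0,30],[-3,0,44,0,0,0,30]]' 40 && python3 -m pendant '[[0,0,0,0,0,0,30],[0,0,0,0,0,0,30]]'
```

```text
time_s: 3.78
tool_pos: [0.4455, 0.0956, 0.0116]
tool_rot: [-3.142, -0.0, -0.0]
wrist_force: [0.1, -0.5, -0.2]
width: 0.0549
time_s: 4.03
tool_pos: [0.4454, 0.0956, 0.0115]
tool_rot: [3.142, 0.0, -0.0]
wrist_force: [0.2, 0.0, -0.1]
width: 0.0388
```

```bash
python3 -m pendant '[[0,0,-40,0,0,0,30],[0,0,-90,0,0,0,30],[25,-22,-135,0,0,0,30],[55,-50,-140,0,0,0,30],[85,-78,-140,0,0,0,30],[115,-105,-140,0,0,0,30],[115,-105,-140,0,0,0,30],[115,-105,-140,0,0,0,30]]' && python3 - <<'E'
from h import *
s=bot.observe();p=eyes.camera_params("wrist");im=eyes.camera("wrist");print(s["tool_pos"],s["width"])
cv2.imwrite("pics/w_stand.png",im); cv2.imwrite("pics/top1.png",eyes.camera("top"))
o,m=parts("wrist",im,(0,214))
for e in o: print(e[0],e[1],cast("wrist",e[0],.006,p).round(4))
print(proj("wrist",[.6195,.230,.076],p))
E
```

```text
time_s: 5.03
tool_pos: [0.5594, 0.2002, 0.1504]
tool_rot: [3.141, 0.003, 0.0]
wrist_force: [-0.4, 0.7, -2.3]
width: 0.0382
[0.55940662 0.20024032 0.15041206] 0.03819781953069844
[260.8 228.6] [ 90.6 102.7] [0.5072 0.2026 0.006 ]
[231.8 120.6] [85.2 88.3] [0.6207 0.2309 0.006 ]
[99.5 45.4] [25.6 59.9] [0.6886 0.3516 0.006 ]
[224.12064959 124.65212184]
```

View pics/w_stand.png

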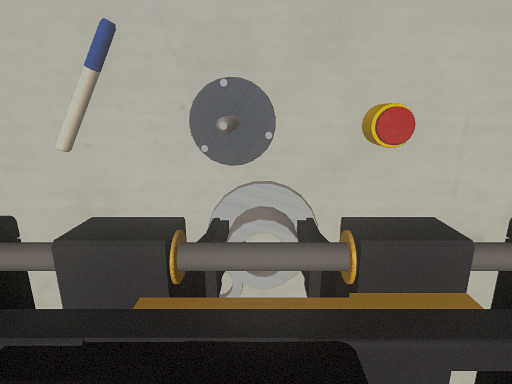

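The post tip is at (222,125), against a prediction of (224,125), and the base centre casts to (0.6207,0.2309). The stand is therefore at about (0.620,0.231). I'll thread the hub.

```bash
python3 -m pendant '[[30,-15,0,0,0,0,30],[60,-31,0,0,0,0,30],[60,-31,15,0,0,0,30],[60,-31,30,0,0,0,30],[60,-31,45,0,0,0,30],[60,-31,45,0,0,0,30],[60,-31,45,0,0,0,30]]' && python3 -c "
from h import *
print(togo(.620,.231,.018,0),bot.observe()['tool_pos'])"
```

```text
time_s: 6.0
tool_pos: [0.6205, 0.2315, 0.1068]
tool_rot: [-3.142, -0.0, -0.0]
wrist_force: [0.7, 0.4, -2.1]
width: 0.0382
(array([-0.5,  0.5, 88.8]), np.float64(-0.0)) [0.6204613  0.23146682 0.10681364]
```

```bash
python3 -m pendant '[[0,0,20,0,0,0,30],[0,0,40,0,0,0,30],[0,0,60,0,0,0,30],[0,0,75,0,0,0,30],[0,0,84,0,0,0,30],[0,0,88,0,0,0,30],[0,0,88,0,0,0,30],[0,0,88,0,0,0,30]]'
```

```text
time_s: 7.0
tool_pos: [0.6212, 0.2318, 0.0194]
tool_rot: [-3.141, -0.001, -0.0]
wrist_force: [0.4, -0.4, -2.8]
width: 0.039
```

```bash
python3 -m pendant '[[0,0,1,0,0,0,30],[0,0,1,0,0,0,30],[0,0,1,0,0,0,80],[0,0,1,0,0,0,80],[0,0,1,0,0,0,80],[0,0,1,0,0,0,80],[0,0,1,0,0,0,80],[0,0,1,0,0,0,80]]' && python3 -m pendant '[[0,0,-25,0,0,0,80],[0,0,-60,0,0,0,80],[0,0,-100,0,0,0,80],[-30,0,-130,0,0,0,80],[-60,31,-130,0,0,0,80],[-60,31,-130,0,0,0,80],[-60,31,-130,0,0,0,80]]' && python3 - <<'E'
from h import *
s=bot.observe();p=eyes.camera_params("wrist");im=eyes.camera("wrist");print(s["tool_pos"],s["width"])
cv2.imwrite("pics/w_hubon.png",im[40:230,120:400])
cv2.imwrite("pics/w_hubon.png",cv2.resize(im[40:230,120:400],None,fx=2,fy=2))
o,m=parts("wrist",im,(0,214))
for e in o: print(e[0],e[1],cast("wrist",e[0],.014,p).round(4))
print(togo(.446,-.100,.15,0))
E
```

```text
time_s: 8.0
tool_pos: [0.6205, 0.2316, 0.0175]
tool_rot: [-3.142, 0.0, -0.0]
wrist_force: [0.3, 0.4, -0.4]
width: 0.0792
time_s: 8.88
tool_pos: [0.561, 0.2007, 0.1478]
tool_rot: [-3.141, -0.001, -0.001]
wrist_force: [0.3, -0.3, 0.4]
width: 0.0799
[0.56096623 0.20074886 0.14780465] 0.07990208172516046
[232.3 122.9] [85.6 88.6] [0.6209 0.2301 0.014 ]
[99.5 47.6] [28.1 57. ] [0.687  0.3475 0.014 ]
(array([-115.1,  301. ,   -2.5]), np.float64(-0.0))
```

View pics/w_hubon.png

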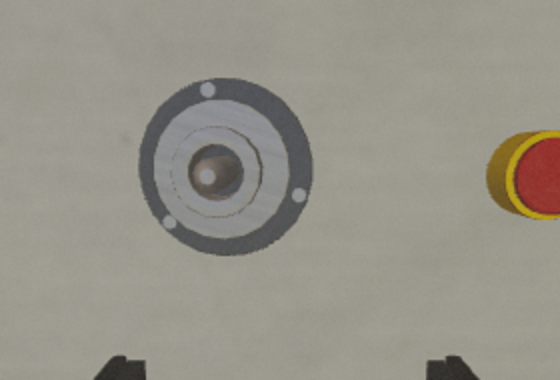

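The hub sits flat on the base over the post: flange at crop (221,169), base (226,166), and the post inside the bore. Next is the wheel.

```bash
python3 -m pendant '[[-19,50,0,0,0,0,87],[-38,100,0,0,0,0,87],[-57,150,0,0,0,0,87],[-76,200,0,0,0,0,87],[-95,250,0,0,0,0,87],[-115,301,0,0,0,0,87],[-115,301,0,0,0,0,87],[-115,301,0,0,0,0,87]]' && cat > look.py <<'E'
from h import *
import sys
fn,z,r=sys.argv[1],float(sys.argv[2]),int(sys.argv[3])
s=bot.observe();p=eyes.camera_params("wrist");im=eyes.camera("wrist");print(s["tool_pos"],s["width"])
cv2.imwrite("pics/"+fn,im)
for e in parts("wrist",im,(0,r))[0]: print(e[0],e[1],cast("wrist",e[0],z,p).round(4))
E
python3 look.py w_wheel.png .008 214
```

```text
time_s: 9.93
tool_pos: [0.4462, -0.1003, 0.1477]
tool_rot: [-3.141, -0.001, -0.001]
wrist_force: [0.8, 0.2, -0.6]
width: 0.0871
[ 0.44620111 -0.10034188  0.14771052] 0.08705885606700788
[405.7 189.6] [33.2 37.7] [ 0.4386 -0.2466  0.008 ]
[260.4 183.3] [55.8 57.4] [ 0.4456 -0.0975  0.008 ]
[244.7  -9.7] [80.4 87.2] [ 0.6193 -0.0844  0.008 ]
```

```bash
python3 -m pendant '[[0,-3,45,0,0,0,87],[0,-3,90,0,0,0,87],[0,-3,125,0,0,0,87],[0,-3,140,0,0,0,87],[0,-3,144,0,0,0,87],[0,-3,144,0,0,0,87],[0,-3,144,0,0,0,50],[0,-3,144,0,0,0,50]]' && python3 -m pendant '[[0,0,0,0,0,0,50],[0,0,0,0,0,0,50],[0,0,0,0,0,0,50]]' 40 && python3 -c "
from h import *
print(togo(.6205,.231,.15,0))"
```

```text
time_s: 10.98
tool_pos: [0.4463, -0.0978, 0.0046]
tool_rot: [3.141, -0.002, -0.0]
wrist_force: [0.2, 0.3, -0.2]
width: 0.0747
time_s: 11.35
tool_pos: [0.4456, -0.0976, 0.0039]
tool_rot: [3.141, -0.0, -0.0]
wrist_force: [-0.7, 0.3, 4.0]
width: 0.0577
(array([ 174.8, -328.6, -146.2]), np.float64(-0.0))
```

```bash
python3 -m pendant '[[0,0,-40,0,0,0,50],[0,0,-90,0,0,0,50],[10,-20,-140,0,0,0,50],[35,-65,-146,0,0,0,50],[60,-113,-146,0,0,0,50],[85,-160,-146,0,0,0,50],[110,-207,-146,0,0,0,50],[135,-254,-146,0,0,0,50]]' && python3 -m pendant '[[20,-38,0,0,0,0,50],[40,-75,0,0,0,0,50],[40,-75,0,0,0,0,50],[40,-75,20,0,0,0,50],[40,-75,40,0,0,0,50],[40,-75,40,0,0,0,50],[40,-75,40,0,0,0,50]]' && python3 -c "
from h import *
print(togo(.6205,.231,.0425,0))"
```

```text
time_s: 12.35
tool_pos: [0.5807, 0.1582, 0.1488]
tool_rot: [3.141, 0.001, -0.0]
wrist_force: [0.2, -0.6, -0.7]
width: 0.0573
time_s: 13.22
tool_pos: [0.6204, 0.2309, 0.1093]
tool_rot: [3.141, 0.0, -0.001]
wrist_force: [-0.0, 0.4, -1.0]
width: 0.0572
(array([ 0.2, -0.1, 66.8]), np.float64(-0.1))
```

```bash
python3 -m pendant '[[0,0,20,0,0,0,50],[0,0,40,0,0,0,50],[0,0,56,0,0,0,50],[0,0,64,0,0,0,50],[0,0,67,0,0,0,50],[0,0,67,0,0,0,50],[0,0,67,0,0,0,50]]'
```

```text
time_s: 14.1
tool_pos: [0.6212, 0.2318, 0.0433]
tool_rot: [-3.141, -0.002, -0.0]
wrist_force: [0.2, -0.4, -1.6]
width: 0.0572
```

```bash
python3 -m pendant '[[0,0,1,0,0,0,50],[0,0,1,0,0,0,50],[0,0,1,0,0,0,80],[0,0,1,0,0,0,80],[0,0,1,0,0,0,80],[0,0,1,0,0,0,80],[0,0,1,0,0,0,80]]' && python3 -m pendant '[[0,0,-25,0,0,0,80],[0,0,-60,0,0,0,80],[0,0,-105,0,0,0,80],[-30,15,-105,0,0,0,80],[-60,31,-105,0,0,0,80],[-60,31,-105,0,0,0,80],[-60,31,-105,0,0,0,80]]' && python3 look.py w_wheelon.png .052 214 && python3 -c "
from h import *
im=cv2.imread('pics/w_wheelon.png');cv2.imwrite('pics/w_wheelon_c.png',cv2.resize(im[40:230,120:400],None,fx=2,fy=2)); print(togo(.439,-.2465,.15,0))"
```

```text
time_s: 14.98
tool_pos: [0.6205, 0.2316, 0.0415]
tool_rot: [-3.142, 0.0, -0.0]
wrist_force: [-0.2, -0.5, 0.5]
width: 0.0796
time_s: 15.85
tool_pos: [0.5612, 0.2008, 0.1471]
tool_rot: [-3.141, -0.001, -0.0]
wrist_force: [0.6, -0.3, 0.9]
width: 0.0802
[0.56122949 0.20078995 0.14706011] 0.08018124653179702
[232.2 123.2] [85.8 88.8] [0.622  0.2265 0.052 ]
[99.2 47.9] [23.9 61.2] [0.6795 0.3287 0.052 ]
(array([-122.3,  447.5,   -3.4]), np.float64(-0.0))
```

View pics/w_wheelon_c.png

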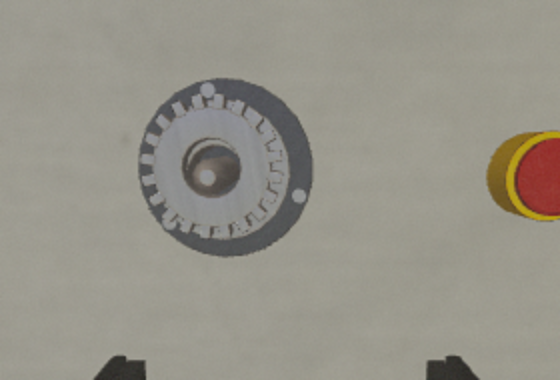

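The wheel lies flat on the hub: centre at crop (216,167), which casts to about (0.622,0.230), and the post is in its bore. Next is the small ring.

```bash
python3 -m pendant '[[-15,56,0,0,0,0,87],[-31,112,0,0,0,0,87],[-46,168,0,0,0,0,87],[-61,224,0,0,0,0,87],[-77,280,0,0,0,0,87],[-92,336,0,0,0,0,87],[-107,392,0,0,0,0,87],[-122,447,0,0,0,0,87]]' && python3 -m pendant '[[0,0,0,0,0,0,70],[0,0,0,0,0,0,70],[0,0,0,0,0,0,70]]' && python3 look.py w_ring.png .006 214
```

```text
time_s: 16.9
tool_pos: [0.4387, -0.2488, 0.1471]
tool_rot: [3.141, -0.001, -0.0]
wrist_force: [1.0, 1.1, -0.2]
width: 0.0871
time_s: 17.27
tool_pos: [0.439, -0.2452, 0.1464]
tool_rot: [-3.141, 0.0, 0.002]
wrist_force: [-0.6, -0.5, -0.1]
width: 0.0711
[ 0.43897756 -0.2452003   0.14639818] 0.07114171879076359
[263.1 183.2] [35.8 36.6] [ 0.4383 -0.2451  0.006 ]
[56.6 -3.9] [36.8 64.2] [ 0.6076 -0.0627  0.006 ]
```

```bash
python3 -m pendant '[[0,0,45,0,0,0,70],[0,0,90,0,0,0,70],[0,0,125,0,0,0,70],[0,0,139,0,0,0,70],[0,0,143,0,0,0,70],[0,0,143,0,0,0,70],[0,0,143,0,0,0,32],[0,0,143,0,0,0,32]]' && python3 -m pendant '[[0,0,0,0,0,0,32],[0,0,0,0,0,0,32],[0,0,0,0,0,0,32],[0,0,0,0,0,0,32]]' 40 && python3 -c "
from h import *
print(togo(.6205,.231,.15,0))"
```

```text
time_s: 18.32
tool_pos: [0.4391, -0.2469, 0.0046]
tool_rot: [3.14, -0.002, -0.0]
wrist_force: [0.3, -0.1, -0.5]
width: 0.0569
time_s: 18.82
tool_pos: [0.4385, -0.2465, 0.0038]
tool_rot: [3.141, -0.0, -0.0]
wrist_force: [-0.5, 0.4, 3.2]
width: 0.038
(array([ 181.9, -477.5, -146.3]), np.float64(-0.0))
```

```bash
python3 -m pendant '[[0,0,-45,0,0,0,32],[0,0,-95,0,0,0,32],[10,-27,-140,0,0,0,32],[31,-81,-146,0,0,0,32],[52,-136,-146,0,0,0,32],[73,-191,-146,0,0,0,32],[94,-246,-146,0,0,0,32],[115,-301,-146,0,0,0,32]]' && python3 -m pendant '[[21,-55,0,0,0,0,32],[42,-110,0,0,0,0,32],[60,-157,0,0,0,0,32],[67,-177,0,0,0,0,32],[67,-177,20,0,0,0,32],[67,-177,40,0,0,0,32],[67,-177,40,0,0,0,32],[67,-177,40,0,0,0,32]]' && python3 -c "
from h import *
print(togo(.6205,.231,.056,0))"
```

```text
time_s: 19.82
tool_pos: [0.5537, 0.0565, 0.1492]
tool_rot: [3.142, 0.0, -0.0]
wrist_force: [1.0, -0.3, -0.8]
width: 0.0383
time_s: 20.82
tool_pos: [0.6204, 0.2305, 0.1093]
tool_rot: [3.141, 0.001, -0.002]
wrist_force: [0.1, 0.5, -0.2]
width: 0.038
(array([ 0.2, -0.5, 53.3]), np.float64(-0.1))
```

```bash
python3 -m pendant '[[0,0,18,0,0,0,32],[0,0,36,0,0,0,32],[0,0,48,0,0,0,32],[0,0,53,0,0,0,32],[0,0,53,0,0,0,32],[0,0,53,0,0,0,32]]' && python3 -m pendant '[[0,0,0.5,0,0,0,32],[0,0,0.5,0,0,0,65],[0,0,0.5,0,0,0,65],[0,0,0.5,0,0,0,65],[0,0,0.5,0,0,0,65],[0,0,0.5,0,0,0,65]]' && python3 -m pendant '[[0,0,-25,0,0,0,80],[0,0,-60,0,0,0,80],[0,0,-90,0,0,0,80],[-30,15,-90,0,0,0,80],[-60,31,-90,0,0,0,80],[-60,31,-90,0,0,0,80],[-60,31,-90,0,0,0,80]]' && python3 look.py w_ringon.png .052 214 && python3 -c "
from h import *
im=cv2.imread('pics/w_ringon.png');cv2.imwrite('pics/w_ringon_c.png',cv2.resize(im[40:230,120:400],None,fx=2,fy=2)); print(togo(.618,-.252,.15,0)); print(proj('wrist',[.6205,.231,.064]))"
```

```text
time_s: 21.58
tool_pos: [0.6207, 0.2317, 0.0566]
tool_rot: [-3.141, -0.0, -0.0]
wrist_force: [-1.0, -1.0, -1.5]
width: 0.0384
time_s: 22.32
tool_pos: [0.6205, 0.2315, 0.0561]
tool_rot: [-3.142, -0.0, -0.0]
wrist_force: [0.5, 0.5, 0.1]
width: 0.0645
time_s: 23.2
tool_pos: [0.5612, 0.2008, 0.1466]
tool_rot: [-3.141, -0.001, -0.0]
wrist_force: [-0.2, -0.2, 0.5]
width: 0.0803
[0.56123634 0.20081291 0.14657052] 0.08029283685738092
[232.2 123.2] [85.8 89.3] [0.6221 0.2264 0.052 ]
[98.7 48. ] [22.  66.9] [0.6794 0.3289 0.052 ]
(array([ 56.7, 452.9,  -3.6]), np.float64(-0.0))
[225.13938289 126.04444833]
```

View pics/w_ringon_c.png

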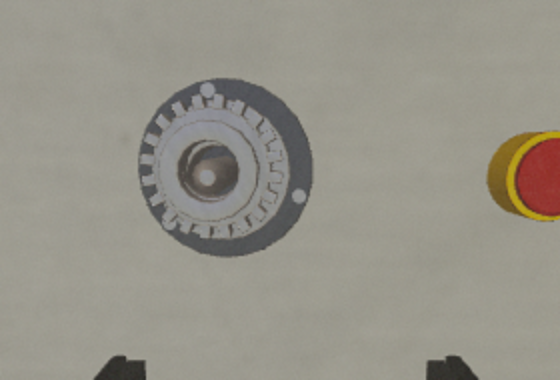

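The small ring is on the wheel, centred at crop (207,169), about 1.5 mm from the predicted post axis. Next is the cap nut.

```bash
python3 -m pendant '[[7,56,0,0,0,0,87],[14,112,0,0,0,0,87],[21,168,0,0,0,0,87],[28,224,0,0,0,0,87],[35,280,0,0,0,0,87],[42,336,0,0,0,0,87],[49,392,0,0,0,0,87],[57,450,0,0,0,0,87]]' && python3 -m pendant '[[0,0,0,0,0,0,80],[0,0,0,0,0,0,80],[0,0,0,0,0,0,80]]' && python3 look.py w_nut.png .018 214 && python3 -c "
from h import *
p=proj('wrist',[.618,-.2528,.02]).astype(int);print(p)
im=cv2.imread('pics/w_nut.png');u,v=p;cv2.imwrite('pics/w_nut_c.png',cv2.resize(im[v-40:v+40,u-50:u+50],None,fx=7,fy=7,interpolation=cv2.INTER_CUBIC))"
```

```text
time_s: 24.25
tool_pos: [0.6185, -0.2515, 0.1461]
tool_rot: [3.141, -0.001, 0.0]
wrist_force: [-0.0, 0.2, -0.0]
width: 0.0869
time_s: 24.62
tool_pos: [0.6177, -0.248, 0.1458]
tool_rot: [-3.141, 0.0, 0.001]
wrist_force: [0.4, 0.5, 0.1]
width: 0.0804
[ 0.61765492 -0.2479775   0.14582377] 0.08043167198187078
[266.6 180.4] [15.3 22.2] [ 0.6226 -0.2513  0.018 ]
[359.3  45.5] [ 49.6 180.5] [ 0.7438 -0.3322  0.018 ]
[268 185]
```

View pics/w_nut_c.png

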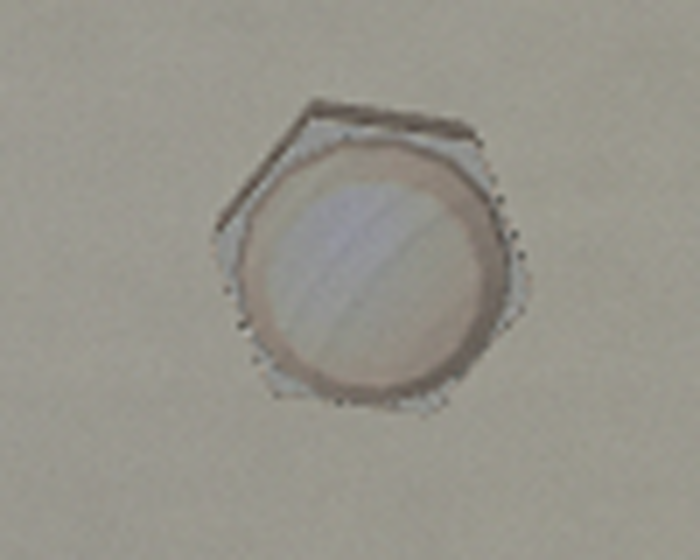

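The crop shows the hexagon's top corners at about (312,112), (478,135), (525,295), (432,412), (278,396) and (216,233). I'll cast these to get its centre and flat direction.

```bash
python3 - <<'E'
from h import *
c=np.array([(312,112),(478,135),(525,295),(432,412),(278,396),(216,233)])/7+[218,145]
P=np.array([cast("wrist",q,.018) for q in c])[:,:2]; m=P.mean(0)
print(m.round(4),np.linalg.norm(P-m,axis=1).round(4))
a=np.angle(np.exp(6j*np.arctan2(*(P-m).T[::-1])).sum())/6
f=np.degrees(a)+30; cand=[(f+60*k) for k in range(-3,4)]
print("corner ang",np.degrees(a),"flat normals",np.round(cand,1))
for k in cand:  # jaws along tool y: yaw = normal-90 (mod 180)
    print(round(k,1),togo(m[0],m[1],.005,np.radians(k+90)))
E
```

```text
[ 0.6201 -0.2559] [0.0233 0.0233 0.0218 0.0231 0.0233 0.0225]
corner ang 21.222426372800374 flat normals [-128.8  -68.8   -8.8   51.2  111.2  171.2  231.2]
-128.8 (array([  2.4,   8.1, 141. ]), np.float64(38.9))
-68.8 (array([  2.4,   8.1, 141. ]), np.float64(-21.1))
-8.8 (array([  2.4,   8.1, 141. ]), np.float64(-81.1))
51.2 (array([  2.4,   8.1, 141. ]), np.float64(38.9))
111.2 (array([  2.4,   8.1, 141. ]), np.float64(-21.1))
171.2 (array([  2.4,   8.1, 141. ]), np.float64(-81.1))
231.2 (array([  2.4,   8.1, 141. ]), np.float64(38.9))
```

```bash
python3 -m pendant '[[2,8,40,0,0,-10,80],[2,8,80,0,0,-21,80],[2,8,80,0,0,-21,80],[2,8,110,0,0,-21,80],[2,8,135,0,0,-21,80],[2,8,142,0,0,-21,80],[2,8,142,0,0,-21,80],[2,8,142,0,0,-21,60]]' && python3 -m pendant '[[0,0,0,0,0,0,32],[0,0,0,0,0,0,32],[0,0,0,0,0,0,32],[0,0,0,0,0,0,32],[0,0,0,0,0,0,32],[0,0,0,0,0,0,32]]' 40 && python3 -c "
from h import *
print(togo(.6205,.231,.15,0))"
```

```text
time_s: 25.68
tool_pos: [0.6207, -0.2579, 0.0062]
tool_rot: [3.139, -0.002, 0.366]
wrist_force: [-0.1, 0.2, -0.1]
width: 0.0759
time_s: 26.42
tool_pos: [0.6193, -0.2573, 0.0041]
tool_rot: [-3.141, 0.0, 0.366]
wrist_force: [-0.1, 1.1, 0.9]
width: 0.0392
(array([ 175.9, -455.6, -145.9]), np.float64(21.0))
```

```bash
python3 -m pendant '[[0,0,-45,0,0,0,32],[0,0,-95,0,0,0,32],[10,-27,-140,0,0,0,32],[30,-78,-146,0,0,5,32],[50,-130,-146,0,0,10,32],[70,-182,-146,0,0,15,32],[90,-234,-146,0,0,21,32],[110,-285,-146,0,0,21,32]]' && python3 -m pendant '[[0,0,0,0,0,0,32]]' && python3 -c "
from h import *
print(togo(.6205,.231,.15,0))"
```

```text
time_s: 27.42
tool_pos: [0.6196, 0.0498, 0.1498]
tool_rot: [3.142, 0.0, -0.002]
wrist_force: [0.3, 0.9, -1.0]
width: 0.0395
time_s: 27.55
tool_pos: [0.6193, 0.0522, 0.1496]
tool_rot: [-3.141, 0.001, 0.005]
wrist_force: [0.7, -0.2, -0.6]
width: 0.0392
(array([   2. , -178.8,   -0.2]), np.float64(0.3))
```

```bash
python3 -m pendant '[[1,-55,0,0,0,0,32],[2,-110,0,0,0,0,32],[2,-155,0,0,0,0,32],[2,-178,0,0,0,0,32],[2,-178,20,0,0,0,32],[2,-178,40,0,0,0,32],[2,-178,40,0,0,0,32],[2,-178,40,0,0,0,32]]' && python3 -c "
from h import *
print(togo(.6205,.231,.068,0))"
```

```text
time_s: 28.55
tool_pos: [0.6222, 0.2248, 0.1097]
tool_rot: [3.141, 0.001, -0.002]
wrist_force: [0.3, -0.5, -0.6]
width: 0.0395
(array([-1.7, -6.2, 41.7]), np.float64(-0.1))
```

```bash
python3 -m pendant '[[-2,-6,0,0,0,0,32],[-2,-6,10,0,0,0,32],[-2,-6,22,0,0,0,32],[-2,-6,34,0,0,0,32],[-2,-6,41,0,0,0,32],[-2,-6,41,0,0,0,32],[-2,-6,41,0,0,0,32]]'
```

```text
time_s: 29.42
tool_pos: [0.6201, 0.2321, 0.0688]
tool_rot: [3.142, 0.0, -0.0]
wrist_force: [-0.2, 1.0, -1.6]
width: 0.0395
```

```bash
python3 -m pendant '[[0,0,0.5,0,0,0,32],[0,0,0.5,0,0,0,65],[0,0,0.5,0,0,0,65],[0,0,0.5,0,0,0,65],[0,0,0.5,0,0,0,65],[0,0,0.5,0,0,0,65]]' && python3 -m pendant '[[0,0,-25,0,0,0,80],[0,0,-60,0,0,0,80],[0,0,-90,0,0,0,80],[-30,15,-90,0,0,0,80],[-60,31,-90,0,0,0,80],[-60,31,-90,0,0,0,80],[-60,31,-90,0,0,0,80]]' && python3 look.py w_nuton.png .018 214 && python3 -c "
from h import *
im=cv2.imread('pics/w_nuton.png');a=cv2.resize(im[40:230,120:400],(560,380))
t=eyes.camera('scene');cv2.imwrite('pics/scene_end.png',t); p=proj('scene',[.6205,.231,.05]).astype(int); u,v=p
b=cv2.resize(t[v-35:v+35,u-25:u+25],(230,322)); c=np.zeros((380,790,3),np.uint8);c[:,:560]=a;c[:322,560:]=b
cv2.imwrite('pics/end.png',c);print(proj('wrist',[.6205,.231,.096]),proj('wrist',[.6205,.231,.082]))"
```

```text
time_s: 30.18
tool_pos: [0.6201, 0.2321, 0.0686]
tool_rot: [3.142, -0.0, -0.0]
wrist_force: [-1.3, 0.2, 0.3]
width: 0.0645
time_s: 31.05
tool_pos: [0.5608, 0.2013, 0.1591]
tool_rot: [-3.141, -0.001, -0.0]
wrist_force: [0.2, -1.0, 0.0]
width: 0.0798
[0.56077686 0.20129833 0.15905394] 0.07976934040454989
[233.8 122.4] [82.6 85.6] [0.621  0.2299 0.018 ]
[106.1  49.9] [22.7 60.1] [0.6863 0.3459 0.018 ]
[222.60314112 126.45475777] [224.91178115 125.69026185]
```

View pics/end.png

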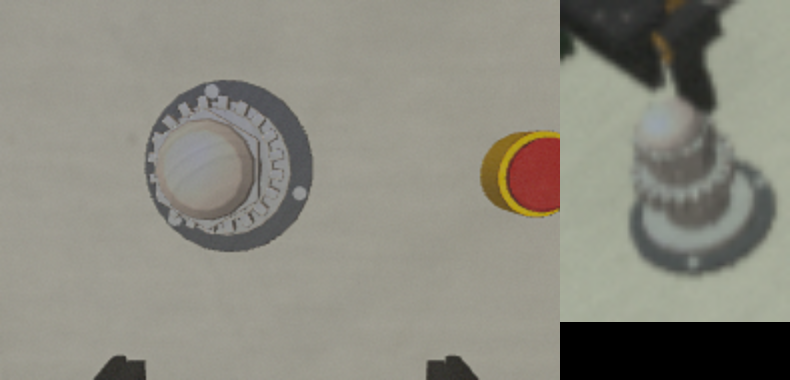

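The nut sits dome up and centred. The dome is at image (221,125), against about (223,126) predicted, and the stack looks straight in the scene view. I'll check that the other objects haven't moved, then hand in.

```bash
python3 -m pendant '[[0,0,-20,0,0,0,80],[0,0,-20,0,0,0,80],[0,0,-20,0,0,0,80],[0,0,-20,0,0,0,80]]' && python3 - <<'E'
from h import *
a=cv2.imread("pics/scene0.png"); b=eyes.camera("scene")
for n,P in[("large",(.444,.255,.006)),("piston",(.60,-.086,.03)),("pot",(.612,.079,.02))]:
    u,v=proj("scene",P).astype(int); print(n,cv2.absdiff(a[v-14:v+14,u-14:u+14],b[v-14:v+14,u-14:u+14]).mean().round(2))
s=bot.observe();print(s["time_s"],s["wrist_force"].round(2))
bot.finish_job()
E
```

```text
time_s: 31.65
tool_pos: [0.5599, 0.2011, 0.1782]
tool_rot: [3.141, 0.001, -0.0]
wrist_force: [0.3, -0.8, -0.6]
width: 0.08
large 1.49
piston 1.48
pot 2.62
31.7 [-0.32 -0.43 -0.72]
the job is handed in; nothing more can be done
```

I built the idler on the stand's post in the required order: hub flange down, toothed wheel, small ring, then cap nut dome up. I handed it in at 31.7 s of the 104 s allowed; no verdict is reported.

- **Stack:** After each placing I looked with the wrist camera. Every part lay flat and within about 2 mm of the post's axis. The last scene view shows the whole stack upright, with the gripper clear and the wrist force near zero.
- **Other objects:** Comparing the scene before and after, the large ring, piston and grease pot are unchanged. The differences were 1.5, 1.5 and 2.6 grey levels.
- **Failed or disagreeing checks:** None failed. The camera views disagreed by about 1–3 mm on positions, within the 5 mm clearance between the bores and the post.

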